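# Tap the flask stoppers home in order

### The arm

A 6-joint arm with a two-finger parallel gripper is mounted at the origin on a cart in front of the work surface, level with it; the furniture and walls round the work are solid. World frame = base frame: x ahead of the robot, y to its left, z up, the work surface at z = 0. Lengths are in m, angles in degrees, forces in N, time in s.
With the tool pointing down it reaches from about 0.3 to 0.775 m from the base axis. Payload 14.6 kg.
Tool frame: the origin (TCP) lies on the centre line of the jaws, within the pads' length; the fingertips stand 25 mm ahead of it and the grasp point (between the pads) lies 6 mm ahead of it; z points along the fingers, y is the line along which they close (so a half turn about z gives the same grasp; the last joint's range is limited). The gripper opens to 94 mm and grips with 3 to 60 N. Pads are 16 mm wide; open, the fingers measure 119 mm over their backs; the gripper's body (75 mm by 177 mm) begins 78 mm behind the grasp point.
Start: joints at [-67.93, 17.183, 87.147, -0, 75.671, -3.816], TCP at [0.24, -0.495, 0.23] pointing down, gripper open.
Joint ranges: [-173.82, 173.82], [-45.26, 126.66], [13.44, 144.39], [-59.66, 239.66], [0, 175.72], [-146.38, 146.38]. Speed limits (degrees/s): [127.2, 127.2, 147.25, 180, 180, 180].

### API

Orientations are given as [roll, pitch, yaw] about the fixed x, y, z axes, in that order (R = Rz(yaw) Ry(pitch) Rx(roll)).
In Python, from workcell import env gives the robot as it stands.
- The arm moves only by the tool drive_tool, never from a script. Its argument "moves" is a list of rows, each an object of numbers: "tx", "ty", "tz": the shift along the world's x, y, z in mm; "ax", "ay", "az": the turn, a rotation vector about the world's x, y, z in degrees. In form: [{"tx": .., "ty": .., "tz": .., "ax": .., "ay": .., "az": ..}, ...]. A call has 1 to 12 rows; each row shifts and turns the commanded pose from where the row before left it; what a row does not reach is not made up. A row lasts 1/10 s, in which the tool goes at most 50 mm and 8.59 degrees, less where a joint would pass 70% of its speed; a pose out of reach is approached as far as the arm can. A call is refused whole if a number of a shift passes 50 or a number of a turn 8.59, either way. A call with a gripper value outside its range is refused whole. "fingers" is the closure, from 0 (fully open) to 1 (shut), set as the call begins (left out, the last holds). The fingers move at their own pace and stop on an object; the grip force is fixed at half the most. Time passes only in rows, so rows that do not move let the fingers close. It gives the time, the measured TCP pose, the force, the opening and the grip force at its end, in the units of the state.
- env.sense(): the state, without advancing time (a new reading comes with each control period).
- env.read_camera(name): name is "scene" or "side" or "wrist"; returns the picture (400x640x3 uint8, red, green, blue); there is no depth.
- env.camera_info(name): a dict with "vfov" (degrees; the focal length in pixels is half the picture's height over the tangent of half this angle, whatever the lens; pixels are square), "cx", "cy" (the principal point, pixels), "position" and "rotation" of the camera in the world. Camera axes: x right, y up, looking along -z (the intrinsics and any distortion apply to the point x, -y, -z); pixel columns grow to the right and rows downward; lengths in m; the calibration is good to about 2 mm. A picture is of the moment at which its call begins: read the wrist's pose just before it. camera_info takes no time and is no camera call; for the wrist camera it gives the pose at the moment of the call.
- env.close_job(): hands the job in; it is judged then, once.
The state is a dict: "t": time; "q": joint angles; "dq": joint speeds; "tau": joint torques, N m; "position": TCP position; "tcp_rot": TCP orientation; "wrist_force": force on the tool from outside, world axes, zero at the start; "ft_torque": the same for the moment, N m; "gripper_width": finger opening in m; "grasp_force": force on a finger pad.
Only numpy, scipy, OpenCV 4.12 (cv2) and the standard library are available. Lean on these libraries where they do the work, as an engineer would, in place of code of your own. Each camera call takes 0.05 s, during which the arm holds its last target. There are 200 camera calls.

### The job

Three of the conical flasks have loose stoppers standing proud: with closed fingertips, lightly tap the red stopper down until its head rests on the flask's lip, then the yellow one, then the green one, letting go of each before the next. Do not touch the flask with the blue stopper, which has to stay vented. Do not lift, tip or shove any flask, and leave everything else on the worktop where it is.

Things in the scene. Friction and masses are not known exactly. Their poses are not given: they have to be found in the camera images.
- top_red (a point): Centre of the flat top (31 mm across) of the red stopper. The stopper's 12 mm thick head stands above the flask's lip; this point is 117 mm above the worktop when the stopper is home and up to 127 mm while it stands proud. Touch it here, straight down.
- stopper_red (a joint): How far the red stopper has been pushed down into its flask, in m: 0 = standing 10 mm proud (starts between 0 and 0.003), 0.010 = home, head resting on the lip. It slides at about 3 N, stays where it is left, and stops firmly at home: press gently, under 25 N.
- flask_red: Loose conical glass flask holding the red stopper, 64 mm across the foot, 105 mm tall to the lip, about 0.2 kg in all. Origin at the centre of its underside, z up.
- top_yellow (a point): Centre of the flat top (31 mm across) of the yellow stopper. The stopper's 12 mm thick head stands above the flask's lip; this point is 117 mm above the worktop when the stopper is home and up to 127 mm while it stands proud. Touch it here, straight down.
- stopper_yellow (a joint): How far the yellow stopper has been pushed down into its flask, in m: 0 = standing 10 mm proud (starts between 0 and 0.003), 0.010 = home, head resting on the lip. It slides at about 3 N, stays where it is left, and stops firmly at home: press gently, under 25 N.
- flask_yellow: Loose conical glass flask holding the yellow stopper, 64 mm across the foot, 105 mm tall to the lip, about 0.2 kg in all. Origin at the centre of its underside, z up.
- top_green (a point): Centre of the flat top (31 mm across) of the green stopper. The stopper's 12 mm thick head stands above the flask's lip; this point is 117 mm above the worktop when the stopper is home and up to 127 mm while it stands proud. Touch it here, straight down.
- stopper_green (a joint): How far the green stopper has been pushed down into its flask, in m: 0 = standing 10 mm proud (starts between 0 and 0.003), 0.010 = home, head resting on the lip. It slides at about 3 N, stays where it is left, and stops firmly at home: press gently, under 25 N.
- flask_green: Loose conical glass flask holding the green stopper, 64 mm across the foot, 105 mm tall to the lip, about 0.2 kg in all. Origin at the centre of its underside, z up.
- top_blue (a point): Centre of the flat top (31 mm across) of the blue stopper. The stopper's 12 mm thick head stands above the flask's lip; this point is 117 mm above the worktop when the stopper is home and up to 127 mm while it stands proud. This one is to be left alone.
- stopper_blue (a joint): How far the blue stopper has been pushed down into its flask, in m: 0 = standing 10 mm proud (starts between 0 and 0.003), 0.010 = home, head resting on the lip. It slides at about 3 N, stays where it is left, and stops firmly at home: press gently, under 25 N.
- flask_blue: Loose conical glass flask holding the blue stopper, 64 mm across the foot, 105 mm tall to the lip, about 0.2 kg in all. Origin at the centre of its underside, z up.
- crucible: Bystander: white porcelain crucible with lid, 45 mm across, 50 mm tall. Origin at the centre of its underside.
- tape: Bystander: roll of pale tape lying flat, 63 mm across, 18 mm tall. Origin at the centre of its underside.
- dropper: Bystander: small dropper bottle with red rubber bulb, 42 mm across, 122 mm tall. Origin at the centre of its underside.
- weighing: Bystander: small lidded glass weighing bottle, 42 mm across, 62 mm tall. Origin at the centre of its underside.
- marker: Bystander: blue marker pen lying down, 133 mm long along its x, 14 mm thick. Origin at the centre of its underside.
Not all that is in view belongs to the job. What is shaped like the flask_red but pink or purple is not meant. What is shaped like the flask_green but pink or turquoise is not meant.

How it is judged (in metres and radians):
On the way, in this order (a step that is already met when the one before it is completed fails the run):
1. the red stopper is pushed home and let go (value of joint stopper_red above 0.0085 m and not (contact force between any of the fingers, the arm and flask_red above 0.2 N)), for 0.1 s.
2. the yellow stopper is pushed home and let go (value of joint stopper_yellow above 0.0085 m and not (contact force between any of the fingers, the arm and flask_yellow above 0.2 N)), for 0.1 s.
3. the green stopper is pushed home and let go (value of joint stopper_green above 0.0085 m and not (contact force between any of the fingers, the arm and flask_green above 0.2 N)), for 0.1 s.
At the end, for the whole second after the job is handed in: Red, yellow and green stoppers are home (pushed in more than 8.5 of 10 mm); the blue one still stands proud (under 5 mm in); all four flasks stand upright (within 0.08 rad), still, and within 25 mm of where they began; the bystanders are within 25 mm of where they began (value of joint each of stopper_red, stopper_yellow, stopper_green above 0.0085 m and value of joint stopper_blue below 0.005 m and angle between each of flask_red, flask_yellow, flask_green, flask_blue's own z axis and vertical below 0.08 rad and distance of each of flask_red, flask_yellow, flask_green, flask_blue, crucible, tape, dropper, weighing, marker from where it was at the start of the episode below 0.025 m and linear speed of each of flask_red, flask_yellow, flask_green, flask_blue below 0.02 m/s); the robot touches nothing.
It fails at once if a stopper or its flask is touched before its turn (yellow before red is home, green before yellow is home) ((contact force between any of the fingers, the arm and flask_yellow above 1 N and not (value of joint stopper_red above 0.0085 m)) or (contact force between any of the fingers, the arm and flask_green above 1 N and not (value of joint stopper_yellow above 0.0085 m))).
It fails at once if the blue-stoppered flask is touched (contact force between any of the fingers, the arm and flask_blue above 1 N).
It fails at once if a flask or its stopper is pressed harder than 25 N (contact force between any of the fingers, the arm and flask_red above 25 N or contact force between any of the fingers, the arm and flask_yellow above 25 N or contact force between any of the fingers, the arm and flask_green above 25 N).
It fails at once if a flask is lifted more than 8 mm, tipped more than 0.2 rad or shoved more than 25 mm (height (world z) of any of flask_red, flask_yellow, flask_green, flask_blue above 0.008 m or angle between any of flask_red, flask_yellow, flask_green, flask_blue's own z axis and vertical above 0.2 rad or distance of any of flask_red, flask_yellow, flask_green, flask_blue from where it was at the start of the episode above 0.025 m).
It fails at once if a bystander is shifted more than 25 mm (distance of any of crucible, tape, dropper, weighing, marker from where it was at the start of the episode above 0.025 m).
It also fails if it takes over 53 s, if anything falls off the work surface, if the arm or the gripper's body presses on something with over 40 N, if the wrist force passes 120 N, or if a joint passes its speed limit or range.

## Working session

There is one attempt and no reset: what is moved stays moved. The work goes in short steps, Python scripts to look and compute and a tool call to move; the robot and the scene stay as the last step left them, time stands still between calls to the robot, and variables do not carry over. Pictures are saved under pics/ and viewed, at most 10 in all, crops included, and the job is handed in when it is done.

Besides the shell and the picture viewer there is one more tool, called after "Call:" by a JSON object that holds its "name" and its "arguments", one argument or row to a line. drive_tool: Moves the arm, as the interface text tells. Its arguments: {"type":"object","properties":{"moves":{"type":"array","items":{"type":"object","properties":{"tx":{"type":"number"},"ty":{"type":"number"},"tz":{"type":"number"},"ax":{"type":"number"},"ay":{"type":"number"},"az":{"type":"number"}}}},"fingers":{"type":"number"}},"required":["moves"]}

```bash
mkdir -p pics
python3 - <<'E'
from workcell import env
import cv2
for n in("scene","side"):
    im=env.read_camera(n); cv2.imwrite(f"pics/{n}0.png",im[:,:,::-1])
    print(n,env.camera_info(n))
s=env.sense(); print(s)
E
```

```text
scene {'vfov': 43.95002270057675, 'cx': 319.79781663677977, 'cy': 197.4765550673828, 'position': array([-0.46884605, -0.83884553,  0.86074653]), 'rotation': array([ 59.49160847,   1.12982874, -54.28821624])}
side {'vfov': 57.48283569595769, 'cx': 319.08384192515916, 'cy': 202.52756424768887, 'position': array([0.41902785, 0.69130582, 0.71184207]), 'rotation': array([  52.73828241,   -1.23344361, -169.33988222])}
{'t': 0.1, 'q': array([-6.79290210e+01,  1.72115349e+01,  8.71745985e+01, -1.11902635e-03,
        7.56698691e+01, -3.81636515e+00]), 'dq': array([-0.22099999, -0.01697451, -0.18375827, -0.01343349,  0.06048193,
        0.0211758 ]), 'tau': array([ 1.16150084e-03, -5.32644260e+01, -3.53281546e+01,  7.09568267e-02,
        2.34990043e-02, -6.81066263e-05]), 'position': array([ 0.24004784, -0.49463506,  0.2299676 ]), 'tcp_rot': array([-1.79944050e+02, -2.64593138e-03,  2.58876203e+01]), 'wrist_force': array([-0.31351021, -0.61178718, -0.10821344]), 'ft_torque': array([0.00171965, 0.00888568, 0.01917342]), 'grasp_force': 0.0, 'gripper_width': 0.09390219967063981}
```

View pics/scene0.png

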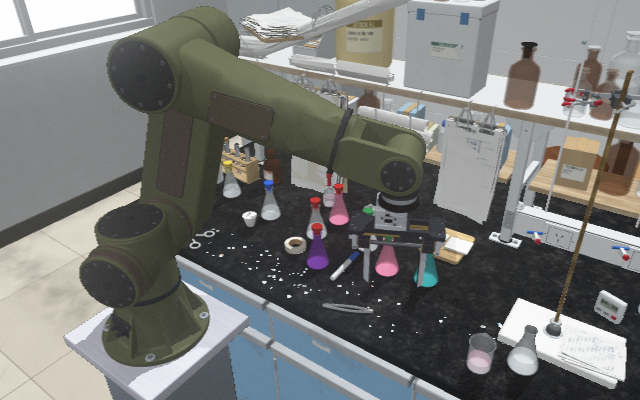

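View pics/side0.png

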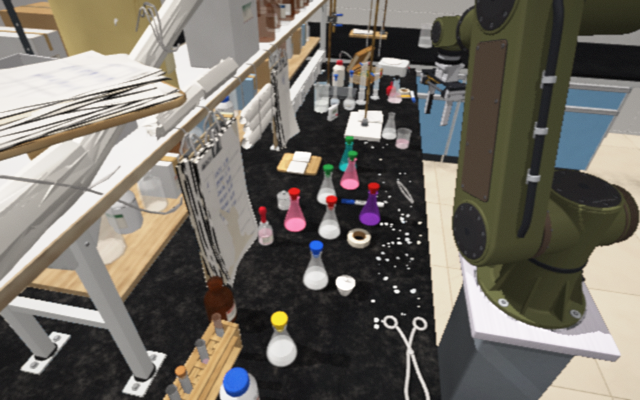

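The side view shows these flasks with stoppers:
- Clear flasks: yellow (279,320), blue (316,248), red (331,203) and green (327,172).
- Decoys: pink with red (294,195), purple with red (373,189), pink with green (351,157) and turquoise (348,143).

The clear ones fit the description. I'll measure them and confirm in an enlarged crop.

```bash
cat > h.py <<'E'
import numpy as np, cv2
from scipy.spatial.transform import Rotation as R
def ray(ci,u,v,H=400):
    f=H/2/np.tan(np.radians(ci["vfov"]/2))
    d=np.array([(u-ci["cx"])/f,-(v-ci["cy"])/f,-1.])
    return np.array(ci["position"]),R.from_euler("xyz",ci["rotation"],degrees=True).as_matrix()@d
def atz(ci,u,v,z):
    p,d=ray(ci,u,v); return p+d*(z-p[2])/d[2]
def proj(ci,P):
    f=200/np.tan(np.radians(ci["vfov"]/2))
    c=R.from_euler("xyz",ci["rotation"],degrees=True).as_matrix().T@(np.array(P)-ci["position"])
    return ci["cx"]+f*c[0]/-c[2], ci["cy"]-f*c[1]/-c[2]
HUE={"red":[(0,6),(174,180)],"yellow":[(24,34)],"green":[(50,80)],"blue":[(105,120)]}
def blobs(im,col,amin=15):
    h=cv2.cvtColor(im,cv2.COLOR_RGB2HSV); m=0
    for a,b in HUE[col]: m=m|cv2.inRange(h,(a,150,70),(b,255,255))
    n,_,st,ce=cv2.connectedComponentsWithStats(m)
    return [(ce[i].round(1),st[i]) for i in range(1,n) if st[i][4]>=amin]
E
python3 - <<'E'
from h import *
from workcell import env
for n in("side","scene"):
    im=cv2.imread(f"pics/{n}0.png")[:,:,::-1]; ci=env.camera_info(n)
    for c in HUE:
        for ce,st in blobs(im,c): print(n,c,ce,st,atz(ci,*ce,.118).round(3))
im=cv2.imread("pics/side0.png")[130:370,230:410]
cv2.imwrite("pics/crop1.png",cv2.resize(im,(450,600),interpolation=cv2.INTER_CUBIC))
E
```

```text
side red [339.   62.2] [336  61   6   4  16] [ 0.679 -1.346  0.118]
side red [388.5  88.4] [386  82   6  13  48] [ 0.398 -1.003  0.118]
side red [373.3 186.5] [368 182  12  12 103] [ 0.413 -0.186  0.118]
side red [294.  192.6] [288 187  13  14 116] [ 0.628 -0.108  0.118]
side red [331.3 200.4] [326 196  12  12  94] [ 0.52  -0.095  0.118]
side red [262.3 212.7] [258 206   9  17 102] [ 0.686 -0.005  0.118]
side yellow [278.8 319.1] [271 312  17  17 201] [0.558 0.295 0.118]
side green [348.8 139.9] [345 137   8   8  46] [ 0.516 -0.455  0.118]
side green [352.1 153.9] [348 150  10  10  63] [ 0.494 -0.36   0.118]
side green [327.6 167.8] [323 164  11  10  74] [ 0.558 -0.257  0.118]
side blue [347.6 200.8] [341 199  13   5  58] [ 0.477 -0.102  0.118]
side blue [315.8 246.2] [309 240  15  15 168] [0.527 0.088 0.118]
side blue [236.2 381. ] [224 367  25  29 584] [0.594 0.422 0.118]
scene red [569.4  89.6] [566  88   8   4  20] [ 1.961 -0.47   0.118]
scene red [567.7 101. ] [563  98  12   8  49] [ 1.799 -0.499  0.118]
scene red [597.8 102.6] [594 101   8   4  27] [ 1.845 -0.608  0.118]
scene red [328.4 179. ] [327 174   4  12  29] [ 0.654 -0.047  0.118]
scene red [338.3 187.7] [334 184   9  10  67] [ 0.625 -0.104  0.118]
scene red [314.9 201.2] [310 197  11  11  78] [ 0.521 -0.092  0.118]
scene red [316.8 227.9] [312 223  10  12  87] [ 0.412 -0.178  0.118]
scene red [537.3 241.2] [535 239   5   5  20] [ 0.676 -0.676  0.118]
scene red [625.7 257.1] [623 255   6   6  25] [ 0.726 -0.867  0.118]
scene yellow [227.6 163.5] [224 161   8   8  37] [0.556 0.299 0.118]
scene blue [268.  183.8] [263 180  10  10  66] [0.525 0.092 0.118]
scene blue [615.4 247.2] [613 246   7   3  16] [ 0.757 -0.841  0.118]
scene blue [353.3 256.1] [350 252   8   9  31] [ 0.362 -0.325  0.118]
```

View pics/crop1.png

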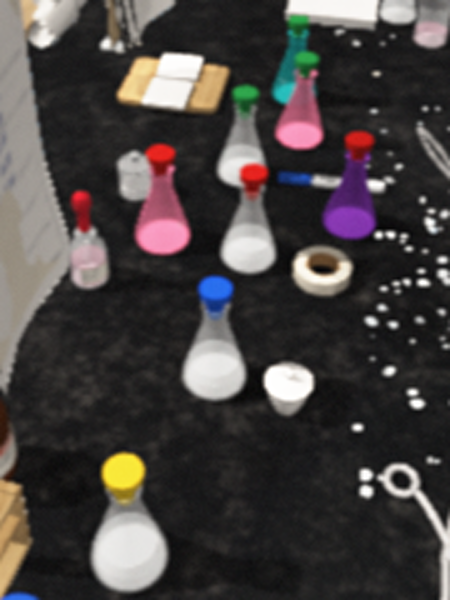

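Crop confirms the clear flasks, at side-view blobs red (331,200), yellow (279,319), green (328,168) and blue (316,246). The two cameras agree within 4 mm: red (0.5205,-0.0935), yellow (0.557,0.297), green (0.558,-0.257). Green was hidden in the scene view, so that one rests on the side view alone. Closing the fingers and moving above red.

Call:
{"name": "drive_tool", "arguments": {
  "fingers": 1,
  "moves": [
    {"tx": 23.4,"ty": 33.4},
    {"tx": 23.4,"ty": 33.4},
    {"tx": 23.4,"ty": 33.4},
    {"tx": 23.4,"ty": 33.4},
    {"tx": 23.4,"ty": 33.4},
    {"tx": 23.4,"ty": 33.4},
    {"tx": 23.4,"ty": 33.4},
    {"tx": 23.4,"ty": 33.4},
    {"tx": 23.4,"ty": 33.4},
    {"tx": 23.4,"ty": 33.4},
    {"tx": 23.4,"ty": 33.4},
    {"tx": 23.4,"ty": 33.4}
  ]
}}

```text
invalid input at $.moves[0]: expected keys tx, ty, tz, ax, ay, az
```

Call:
{"name": "drive_tool", "arguments": {
  "moves": [
    {},
    {},
    {},
    {}
  ]
}}

```text
invalid input at $.moves[0]: expected keys tx, ty, tz, ax, ay, az
```

Run:
```python
from h import *
from workcell import env
s=env.sense();print(s["t"],s["position"],s["tcp_rot"],s["wrist_force"],s["gripper_width"])
ci=env.camera_info("wrist");im=env.read_camera("wrist");cv2.imwrite("pics/w1.png",im[:,:,::-1])
for c in HUE:
    for ce,st in blobs(im,c,80): print("w",c,ce,st,atz(ci,*ce,.118).round(4))
ci=env.camera_info("side");im=env.read_camera("side");cv2.imwrite("pics/s1.png",im[:,:,::-1])
for c in HUE:
    for ce,st in blobs(im,c,40): print("s",c,ce,atz(ci,*ce,.118).round(4))
ci=env.camera_info("scene");im=env.read_camera("scene")
for c in HUE:
    for ce,st in blobs(im,c,40): print("sc",c,ce,atz(ci,*ce,.118).round(4))
```

```text
0.1 [ 0.24004784 -0.49463506  0.2299676 ] [-1.79944050e+02 -2.64593138e-03  2.58876203e+01] [-0.31351021 -0.61178718 -0.10821344] 0.09390219967063981
s red [388.5  88.5] [ 0.3983 -1.0018  0.118 ]
s red [373.2 186.4] [ 0.4131 -0.1866  0.118 ]
s red [293.9 192.5] [ 0.628  -0.1088  0.118 ]
s red [331.3 200.4] [ 0.5202 -0.0948  0.118 ]
s red [262.3 212.7] [ 0.6862 -0.0046  0.118 ]
s yellow [278.9 318.8] [0.558  0.2946 0.118 ]
s green [348.8 139.9] [ 0.5163 -0.455   0.118 ]
s green [352.2 153.7] [ 0.4937 -0.3612  0.118 ]
s green [327.6 167.7] [ 0.558 -0.258  0.118]
s blue [347.6 200.8] [ 0.4766 -0.1025  0.118 ]
s blue [315.8 246.2] [0.5274 0.088  0.118 ]
s blue [236.2 381. ] [0.5941 0.4223 0.118 ]
sc red [567.7 100.9] [ 1.8    -0.4988  0.118 ]
sc red [338.3 187.4] [ 0.6269 -0.1026  0.118 ]
sc red [314.8 201.2] [ 0.5208 -0.0914  0.118 ]
sc red [316.8 227.9] [ 0.4117 -0.1779  0.118 ]
sc blue [268.  183.9] [0.5242 0.0915 0.118 ]
```

View pics/w1.png

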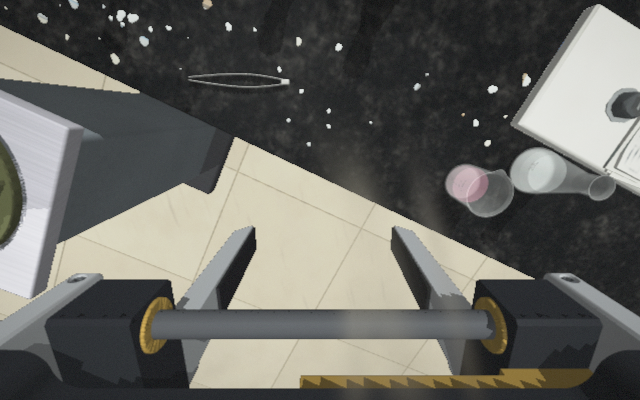

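The call was refused because every row needs all six keys, so the arm did not move. The wrist picture still shows the start pose, with open fingers over the floor and no targets in view.

Call:
{"name": "drive_tool", "arguments": {
  "fingers": 1,
  "moves": [
    {"tx": 23.4,"ty": 33.4,"tz": 0,"ax": 0,"ay": 0,"az": 0},
    {"tx": 23.4,"ty": 33.4,"tz": 0,"ax": 0,"ay": 0,"az": 0},
    {"tx": 23.4,"ty": 33.4,"tz": 0,"ax": 0,"ay": 0,"az": 0},
    {"tx": 23.4,"ty": 33.4,"tz": 0,"ax": 0,"ay": 0,"az": 0},
    {"tx": 23.4,"ty": 33.4,"tz": 0,"ax": 0,"ay": 0,"az": 0},
    {"tx": 23.4,"ty": 33.4,"tz": 0,"ax": 0,"ay": 0,"az": 0},
    {"tx": 23.4,"ty": 33.4,"tz": 0,"ax": 0,"ay": 0,"az": 0},
    {"tx": 23.4,"ty": 33.4,"tz": 0,"ax": 0,"ay": 0,"az": 0},
    {"tx": 23.4,"ty": 33.4,"tz": 0,"ax": 0,"ay": 0,"az": 0},
    {"tx": 23.4,"ty": 33.4,"tz": 0,"ax": 0,"ay": 0,"az": 0},
    {"tx": 23.4,"ty": 33.4,"tz": 0,"ax": 0,"ay": 0,"az": 0},
    {"tx": 23.4,"ty": 33.4,"tz": 0,"ax": 0,"ay": 0,"az": 0}
  ]
}}

```text
t: 1.45
position: [0.5216, -0.0924, 0.2305]
tcp_rot: [180.0, -0.0, 25.9]
wrist_force: [0.9, -1.2, 0.4]
gripper_width: 0.0018
grasp_force: 0.0
```

Call:
{"name": "drive_tool", "arguments": {
  "moves": [
    {"tx": 0,"ty": 0,"tz": 0,"ax": 0,"ay": 0,"az": 0},
    {"tx": 0,"ty": 0,"tz": 0,"ax": 0,"ay": 0,"az": 0},
    {"tx": 0,"ty": 0,"tz": 0,"ax": 0,"ay": 0,"az": 0}
  ]
}}

```text
t: 1.75
position: [0.5205, -0.0947, 0.2304]
tcp_rot: [-180.0, 0.0, 25.8]
wrist_force: [-0.3, -0.8, 0.5]
gripper_width: 0.0003
grasp_force: 0.0
```

```bash
cat > look.py <<'E'
import sys
from h import *
from workcell import env
s=env.sense();print(s["t"],s["position"],s["tcp_rot"],s["wrist_force"],s["gripper_width"])
for n in ("wrist","side","scene"):
    ci=env.camera_info(n);im=env.read_camera(n);cv2.imwrite(f"pics/{n}{sys.argv[1]}.png",im[:,:,::-1])
    for c in HUE:
        for ce,st in blobs(im,c,30): print(n,c,ce,st,atz(ci,*ce,.118).round(4))
E
python3 look.py 2 | grep -v "sc.*[12]\.[0-9]* "
```

```text
1.75 [ 0.52048168 -0.09472626  0.23037474] [-1.79998894e+02  1.81407481e-02  2.58473056e+01] [-0.34832732 -0.77886249  0.51963743] 0.00028962120488032207
wrist red [333.2   3.8] [328   0  12  10  99] [ 0.6772 -0.0292  0.118 ]
wrist red [385.  102.6] [ 368   85   35   37 1004] [ 0.6285 -0.1054  0.118 ]
wrist red [321. 201.] [306 186  31  31 757] [ 0.5198 -0.0938  0.118 ]
wrist green [475.  234.8] [457 220  36  31 796] [ 0.5561 -0.2525  0.118 ]
wrist green [510.5 305.5] [499 301  28   8 130] [ 0.5018 -0.3376  0.118 ]
wrist blue [138.9 109. ] [ 119   91   43   37 1192] [0.5267 0.0924 0.118 ]
wrist blue [406.4 241.6] [397 228  20  28 283] [ 0.5186 -0.1928  0.118 ]
side red [373.3 186.5] [368 182  12  12 104] [ 0.4128 -0.1862  0.118 ]
side red [293.9 192.6] [288 187  13  14 117] [ 0.6279 -0.1083  0.118 ]
side red [331.3 200.4] [327 196  11  11  89] [ 0.5202 -0.0948  0.118 ]
side red [262.3 212.6] [258 206   9  16 101] [ 0.6863 -0.005   0.118 ]
side yellow [278.7 318.8] [271 312  16  17 197] [0.5584 0.2946 0.118 ]
side blue [347.6 200.8] [341 199  13   5  57] [ 0.4766 -0.1025  0.118 ]
side blue [315.8 246.2] [309 240  15  15 168] [0.5274 0.088  0.118 ]
side blue [236.2 381. ] [224 367  25  29 585] [0.5941 0.4223 0.118 ]
scene red [338.3 187.4] [334 184   9  10  61] [ 0.6269 -0.1026  0.118 ]
scene red [314.8 200.9] [310 197  10  11  67] [ 0.5222 -0.0904  0.118 ]
scene red [316.7 228. ] [312 223  10  12  88] [ 0.4112 -0.178   0.118 ]
scene blue [209.9 149.6] [205 148  11   5  35] [0.6012 0.4315 0.118 ]
scene blue [267.9 183.1] [264 180   9   9  52] [0.5279 0.0951 0.118 ]
scene blue [353.2 255.7] [349 252   9   8  30] [ 0.3632 -0.3237  0.118 ]
```

View pics/wrist2.png

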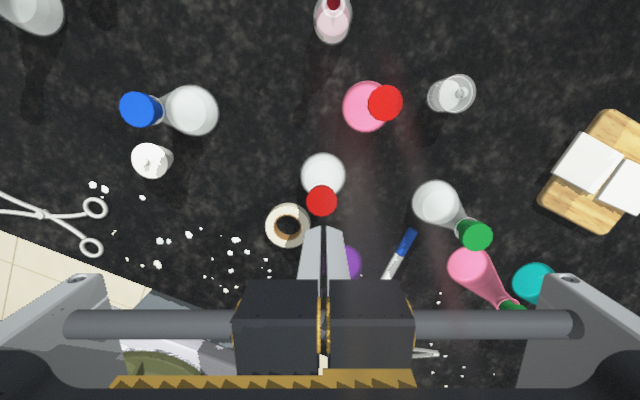

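The wrist view shows the red stopper whole at (321,201), just ahead of the closed tips. All three views agree on (0.520,-0.0935), so I'll descend.

Call:
{"name": "drive_tool", "arguments": {
  "moves": [
    {"tx": 0,"ty": 1,"tz": -14,"ax": 0,"ay": 0,"az": 0},
    {"tx": 0,"ty": 0,"tz": -18,"ax": 0,"ay": 0,"az": 0},
    {"tx": 0,"ty": 0,"tz": -18,"ax": 0,"ay": 0,"az": 0},
    {"tx": 0,"ty": 0,"tz": -14,"ax": 0,"ay": 0,"az": 0},
    {"tx": 0,"ty": 0,"tz": -8,"ax": 0,"ay": 0,"az": 0},
    {"tx": 0,"ty": 0,"tz": 0,"ax": 0,"ay": 0,"az": 0},
    {"tx": 0,"ty": 0,"tz": 0,"ax": 0,"ay": 0,"az": 0}
  ]
}}

```text
t: 2.6
position: [0.5211, -0.0933, 0.1591]
tcp_rot: [180.0, -0.0, 25.9]
wrist_force: [0.3, 0.5, 0.2]
gripper_width: 0.0007
grasp_force: 0.0
```

Call:
{"name": "drive_tool", "arguments": {
  "moves": [
    {"tx": 0,"ty": 0,"tz": -2,"ax": 0,"ay": 0,"az": 0},
    {"tx": 0,"ty": 0,"tz": -2,"ax": 0,"ay": 0,"az": 0},
    {"tx": 0,"ty": 0,"tz": -2,"ax": 0,"ay": 0,"az": 0},
    {"tx": 0,"ty": 0,"tz": -2,"ax": 0,"ay": 0,"az": 0},
    {"tx": 0,"ty": 0,"tz": 0,"ax": 0,"ay": 0,"az": 0}
  ]
}}

```text
t: 3.1
position: [0.5209, -0.093, 0.1503]
tcp_rot: [-180.0, -0.0, 25.9]
wrist_force: [-1.4, 0.1, -0.7]
gripper_width: 0.0007
grasp_force: 0.0
```

Call:
{"name": "drive_tool", "arguments": {
  "moves": [
    {"tx": 0,"ty": 0,"tz": -1.5,"ax": 0,"ay": 0,"az": 0},
    {"tx": 0,"ty": 0,"tz": -1.5,"ax": 0,"ay": 0,"az": 0},
    {"tx": 0,"ty": 0,"tz": -1,"ax": 0,"ay": 0,"az": 0},
    {"tx": 0,"ty": 0,"tz": 0,"ax": 0,"ay": 0,"az": 0}
  ]
}}

```text
t: 3.5
position: [0.5209, -0.093, 0.1463]
tcp_rot: [-180.0, 0.0, 25.9]
wrist_force: [0.9, 0.0, 1.3]
gripper_width: 0.0002
grasp_force: 0.5
```

Call:
{"name": "drive_tool", "arguments": {
  "moves": [
    {"tx": 0,"ty": 0,"tz": -1,"ax": 0,"ay": 0,"az": 0},
    {"tx": 0,"ty": 0,"tz": -1,"ax": 0,"ay": 0,"az": 0},
    {"tx": 0,"ty": 0,"tz": 0,"ax": 0,"ay": 0,"az": 0}
  ]
}}

```text
t: 3.8
position: [0.5209, -0.093, 0.1443]
tcp_rot: [-180.0, 0.0, 25.9]
wrist_force: [0.1, 0.3, 2.0]
gripper_width: 0.0006
grasp_force: 0.6
```

Pushing at about 2 N with the tip at 119.3 mm. I'll continue in 0.7 mm steps.

Call:
{"name": "drive_tool", "arguments": {
  "moves": [
    {"tx": 0,"ty": 0,"tz": -0.7,"ax": 0,"ay": 0,"az": 0},
    {"tx": 0,"ty": 0,"tz": -0.7,"ax": 0,"ay": 0,"az": 0},
    {"tx": 0,"ty": 0,"tz": 0,"ax": 0,"ay": 0,"az": 0}
  ]
}}

```text
t: 4.1
position: [0.5209, -0.093, 0.1429]
tcp_rot: [-180.0, 0.0, 25.9]
wrist_force: [0.8, 0.4, 1.6]
gripper_width: -0.0001
grasp_force: 0.8
```

Call:
{"name": "drive_tool", "arguments": {
  "moves": [
    {"tx": 0,"ty": 0,"tz": -0.5,"ax": 0,"ay": 0,"az": 0},
    {"tx": 0,"ty": 0,"tz": 0,"ax": 0,"ay": 0,"az": 0}
  ]
}}

```text
t: 4.3
position: [0.5209, -0.093, 0.1425]
tcp_rot: [-180.0, 0.0, 25.9]
wrist_force: [1.0, -0.2, 1.9]
gripper_width: 0.0003
grasp_force: 1.0
```

Call:
{"name": "drive_tool", "arguments": {
  "moves": [
    {"tx": 0,"ty": 0,"tz": -0.4,"ax": 0,"ay": 0,"az": 0},
    {"tx": 0,"ty": 0,"tz": 0,"ax": 0,"ay": 0,"az": 0}
  ]
}}

```text
t: 4.5
position: [0.5209, -0.093, 0.1422]
tcp_rot: [180.0, -0.0, 25.9]
wrist_force: [0.5, -0.6, 2.6]
gripper_width: 0.0005
grasp_force: 1.5
```

Call:
{"name": "drive_tool", "arguments": {
  "moves": [
    {"tx": 0,"ty": 0,"tz": -0.3,"ax": 0,"ay": 0,"az": 0},
    {"tx": 0,"ty": 0,"tz": 0,"ax": 0,"ay": 0,"az": 0}
  ]
}}

```text
t: 4.7
position: [0.521, -0.093, 0.1421]
tcp_rot: [180.0, -0.0, 25.9]
wrist_force: [-0.6, -0.3, 6.4]
gripper_width: 0.0006
grasp_force: 2.8
```

The force rose to 6.4 N at 142.1 mm, so red is home. Lifting straight up and checking before yellow.

Call:
{"name": "drive_tool", "arguments": {
  "moves": [
    {"tx": 0,"ty": 0,"tz": 4,"ax": 0,"ay": 0,"az": 0},
    {"tx": 0,"ty": 0,"tz": 10,"ax": 0,"ay": 0,"az": 0},
    {"tx": 0,"ty": 0,"tz": 18,"ax": 0,"ay": 0,"az": 0},
    {"tx": 0,"ty": 0,"tz": 20,"ax": 0,"ay": 0,"az": 0},
    {"tx": 0,"ty": 0,"tz": 20,"ax": 0,"ay": 0,"az": 0},
    {"tx": 0,"ty": 0,"tz": 18,"ax": 0,"ay": 0,"az": 0},
    {"tx": 0,"ty": 0,"tz": 0,"ax": 0,"ay": 0,"az": 0}
  ]
}}

```text
t: 5.4
position: [0.5216, -0.0931, 0.2345]
tcp_rot: [179.9, -0.2, 25.9]
wrist_force: [1.5, -0.5, 0.3]
gripper_width: 0.0007
grasp_force: 0.0
```

Call:
{"name": "drive_tool", "arguments": {
  "moves": [
    {"tx": 3,"ty": 32.5,"tz": 0,"ax": 0,"ay": 0,"az": 0},
    {"tx": 3,"ty": 32.5,"tz": 0,"ax": 0,"ay": 0,"az": 0},
    {"tx": 3,"ty": 32.5,"tz": 0,"ax": 0,"ay": 0,"az": 0},
    {"tx": 3,"ty": 32.5,"tz": 0,"ax": 0,"ay": 0,"az": 0},
    {"tx": 3,"ty": 32.5,"tz": 0,"ax": 0,"ay": 0,"az": 0},
    {"tx": 3,"ty": 32.5,"tz": 0,"ax": 0,"ay": 0,"az": 0},
    {"tx": 3,"ty": 32.5,"tz": 0,"ax": 0,"ay": 0,"az": 0},
    {"tx": 3,"ty": 32.5,"tz": 0,"ax": 0,"ay": 0,"az": 0},
    {"tx": 3,"ty": 32.5,"tz": 0,"ax": 0,"ay": 0,"az": 0},
    {"tx": 3,"ty": 32.5,"tz": 0,"ax": 0,"ay": 0,"az": 0},
    {"tx": 3,"ty": 32.5,"tz": 0,"ax": 0,"ay": 0,"az": 0},
    {"tx": 3,"ty": 32.5,"tz": 0,"ax": 0,"ay": 0,"az": 0}
  ]
}}

```text
t: 6.6
position: [0.5566, 0.2983, 0.2308]
tcp_rot: [-180.0, 0.1, 25.9]
wrist_force: [0.2, 0.8, 0.5]
gripper_width: 0.0005
grasp_force: 0.0
```

Call:
{"name": "drive_tool", "arguments": {
  "moves": [
    {"tx": 0,"ty": 0,"tz": 0,"ax": 0,"ay": 0,"az": 0},
    {"tx": 0,"ty": 0,"tz": 0,"ax": 0,"ay": 0,"az": 0},
    {"tx": 0,"ty": 0,"tz": 0,"ax": 0,"ay": 0,"az": 0}
  ]
}}

```text
t: 6.9
position: [0.5568, 0.2962, 0.2314]
tcp_rot: [180.0, 0.0, 25.9]
wrist_force: [0.4, -0.2, 0.6]
gripper_width: 0.0004
grasp_force: 0.0
```

```bash
python3 look.py 3 | grep -v "sc.*[12]\.[0-9]* "
```

```text
6.9 [0.55684455 0.29619469 0.23135759] [1.79994596e+02 4.98630188e-02 2.58532551e+01] [ 0.36810459 -0.1940908   0.64098315] 0.00044817955350218456
wrist red [627.4 205.6] [613 199  27  18 281] [0.6853 0.0182 0.118 ]
wrist yellow [321.2 201. ] [306 185  32  32 761] [0.556  0.2968 0.118 ]
wrist yellow [168.1 237.2] [136 203  64  70 538] [0.4514 0.4226 0.118 ]
wrist blue [216.  105.4] [ 191   82   51   48 1926] [0.5962 0.4218 0.118 ]
wrist blue [476.7 298.3] [461 285  33  25 636] [0.5291 0.0918 0.118 ]
side red [373.3 186.6] [367 182  13  12 106] [ 0.4127 -0.1857  0.118 ]
side red [330.9 202.6] [326 199  11   9  80] [ 0.5197 -0.0848  0.118 ]
side yellow [278.8 318.8] [271 312  17  17 196] [0.5582 0.2946 0.118 ]
side blue [347.6 200.8] [341 199  13   5  58] [ 0.4766 -0.1025  0.118 ]
side blue [315.8 246.2] [309 240  15  15 168] [0.5274 0.088  0.118 ]
side blue [236.2 381. ] [224 367  25  29 585] [0.5941 0.4223 0.118 ]
scene red [338.4 186. ] [334 184   9   6  40] [ 0.6344 -0.098   0.118 ]
scene red [315.  203.2] [310 200  11   8  61] [ 0.512  -0.0985  0.118 ]
scene red [316.7 228. ] [312 223  10  12  89] [ 0.4112 -0.178   0.118 ]
scene blue [209.8 149.6] [205 148  11   5  35] [0.601  0.4318 0.118 ]
scene blue [267.8 183.2] [263 180  10   9  51] [0.5272 0.095  0.118 ]
scene blue [353.1 255.9] [349 252   9   8  30] [ 0.3624 -0.3239  0.118 ]
```

View pics/wrist3.png

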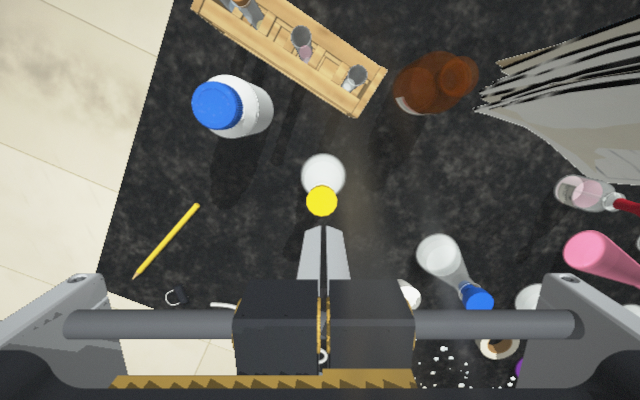

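The wrist view shows the yellow stopper at (321,201), the same place relative to the tips as red was. Red's blob dropped by about 2 px in both fixed views, so it is in. Descending on yellow.

Call:
{"name": "drive_tool", "arguments": {
  "moves": [
    {"tx": 0,"ty": 0,"tz": -14,"ax": 0,"ay": 0,"az": 0},
    {"tx": 0,"ty": 0,"tz": -18,"ax": 0,"ay": 0,"az": 0},
    {"tx": 0,"ty": 0,"tz": -18,"ax": 0,"ay": 0,"az": 0},
    {"tx": 0,"ty": 0,"tz": -16,"ax": 0,"ay": 0,"az": 0},
    {"tx": 0,"ty": 0,"tz": -8,"ax": 0,"ay": 0,"az": 0},
    {"tx": 0,"ty": 0,"tz": -2,"ax": 0,"ay": 0,"az": 0},
    {"tx": 0,"ty": 0,"tz": 0,"ax": 0,"ay": 0,"az": 0},
    {"tx": 0,"ty": 0,"tz": 0,"ax": 0,"ay": 0,"az": 0}
  ]
}}

```text
t: 7.85
position: [0.5572, 0.2971, 0.1566]
tcp_rot: [180.0, -0.1, 25.9]
wrist_force: [0.7, -0.7, 0.6]
gripper_width: 0.0002
grasp_force: 0.0
```

Call:
{"name": "drive_tool", "arguments": {
  "moves": [
    {"tx": 0,"ty": 0,"tz": -1.5,"ax": 0,"ay": 0,"az": 0},
    {"tx": 0,"ty": 0,"tz": -1.5,"ax": 0,"ay": 0,"az": 0},
    {"tx": 0,"ty": 0,"tz": -1.5,"ax": 0,"ay": 0,"az": 0},
    {"tx": 0,"ty": 0,"tz": -1.5,"ax": 0,"ay": 0,"az": 0},
    {"tx": 0,"ty": 0,"tz": 0,"ax": 0,"ay": 0,"az": 0}
  ]
}}

```text
t: 8.35
position: [0.5569, 0.297, 0.1498]
tcp_rot: [-180.0, 0.0, 25.9]
wrist_force: [-0.2, 0.5, -0.9]
gripper_width: 0.0007
grasp_force: 0.0
```

Call:
{"name": "drive_tool", "arguments": {
  "moves": [
    {"tx": 0,"ty": 0,"tz": -1.5,"ax": 0,"ay": 0,"az": 0},
    {"tx": 0,"ty": 0,"tz": -1.5,"ax": 0,"ay": 0,"az": 0},
    {"tx": 0,"ty": 0,"tz": -1.3,"ax": 0,"ay": 0,"az": 0},
    {"tx": 0,"ty": 0,"tz": -1,"ax": 0,"ay": 0,"az": 0},
    {"tx": 0,"ty": 0,"tz": 0,"ax": 0,"ay": 0,"az": 0}
  ]
}}

```text
t: 8.85
position: [0.5569, 0.297, 0.1444]
tcp_rot: [-180.0, 0.0, 25.9]
wrist_force: [0.3, 0.2, 1.2]
gripper_width: 0.0004
grasp_force: 0.5
```

Call:
{"name": "drive_tool", "arguments": {
  "moves": [
    {"tx": 0,"ty": 0,"tz": -0.7,"ax": 0,"ay": 0,"az": 0},
    {"tx": 0,"ty": 0,"tz": -0.7,"ax": 0,"ay": 0,"az": 0},
    {"tx": 0,"ty": 0,"tz": 0,"ax": 0,"ay": 0,"az": 0}
  ]
}}

```text
t: 9.15
position: [0.5569, 0.297, 0.1431]
tcp_rot: [-180.0, 0.0, 25.9]
wrist_force: [1.0, 0.3, 1.3]
gripper_width: 0.0003
grasp_force: 0.8
```

Call:
{"name": "drive_tool", "arguments": {
  "moves": [
    {"tx": 0,"ty": 0,"tz": -0.5,"ax": 0,"ay": 0,"az": 0},
    {"tx": 0,"ty": 0,"tz": -0.4,"ax": 0,"ay": 0,"az": 0},
    {"tx": 0,"ty": 0,"tz": 0,"ax": 0,"ay": 0,"az": 0}
  ]
}}

```text
t: 9.45
position: [0.5569, 0.297, 0.1422]
tcp_rot: [180.0, 0.0, 25.9]
wrist_force: [-0.2, -0.4, 2.5]
gripper_width: -0.0
grasp_force: 1.3
```

Call:
{"name": "drive_tool", "arguments": {
  "moves": [
    {"tx": 0,"ty": 0,"tz": -0.3,"ax": 0,"ay": 0,"az": 0},
    {"tx": 0,"ty": 0,"tz": 0,"ax": 0,"ay": 0,"az": 0}
  ]
}}

```text
t: 9.65
position: [0.557, 0.297, 0.1422]
tcp_rot: [180.0, -0.0, 25.9]
wrist_force: [-0.6, -0.7, 4.2]
gripper_width: 0.0005
grasp_force: 2.5
```

Yellow is home: the tool stalled at 142.2 mm and the force rose. Lifting, then over to green at about (0.557,-0.255).

Call:
{"name": "drive_tool", "arguments": {
  "moves": [
    {"tx": 0,"ty": 0,"tz": 4,"ax": 0,"ay": 0,"az": 0},
    {"tx": 0,"ty": 0,"tz": 10,"ax": 0,"ay": 0,"az": 0},
    {"tx": 0,"ty": 0,"tz": 18,"ax": 0,"ay": 0,"az": 0},
    {"tx": 0,"ty": 0,"tz": 20,"ax": 0,"ay": 0,"az": 0},
    {"tx": 0,"ty": 0,"tz": 20,"ax": 0,"ay": 0,"az": 0},
    {"tx": 0,"ty": 0,"tz": 18,"ax": 0,"ay": 0,"az": 0},
    {"tx": 0,"ty": 0,"tz": 0,"ax": 0,"ay": 0,"az": 0}
  ]
}}

```text
t: 10.35
position: [0.5575, 0.2974, 0.235]
tcp_rot: [180.0, -0.3, 25.9]
wrist_force: [0.5, 0.0, 0.0]
gripper_width: 0.0001
grasp_force: 0.0
```

Call:
{"name": "drive_tool", "arguments": {
  "moves": [
    {"tx": 0,"ty": -34.5,"tz": 0,"ax": 0,"ay": 0,"az": 0},
    {"tx": 0,"ty": -34.5,"tz": 0,"ax": 0,"ay": 0,"az": 0},
    {"tx": 0,"ty": -34.5,"tz": 0,"ax": 0,"ay": 0,"az": 0},
    {"tx": 0,"ty": -34.5,"tz": 0,"ax": 0,"ay": 0,"az": 0},
    {"tx": 0,"ty": -34.5,"tz": 0,"ax": 0,"ay": 0,"az": 0},
    {"tx": 0,"ty": -34.5,"tz": 0,"ax": 0,"ay": 0,"az": 0},
    {"tx": 0,"ty": -34.5,"tz": 0,"ax": 0,"ay": 0,"az": 0},
    {"tx": 0,"ty": -34.5,"tz": 0,"ax": 0,"ay": 0,"az": 0}
  ]
}}

```text
t: 11.15
position: [0.5564, 0.0196, 0.2312]
tcp_rot: [-180.0, 0.1, 25.9]
wrist_force: [0.3, 0.5, 0.2]
gripper_width: 0.0004
grasp_force: 0.0
```

Call:
{"name": "drive_tool", "arguments": {
  "moves": [
    {"tx": 0,"ty": -34.5,"tz": 0,"ax": 0,"ay": 0,"az": 0},
    {"tx": 0,"ty": -34.5,"tz": 0,"ax": 0,"ay": 0,"az": 0},
    {"tx": 0,"ty": -34.5,"tz": 0,"ax": 0,"ay": 0,"az": 0},
    {"tx": 0,"ty": -34.5,"tz": 0,"ax": 0,"ay": 0,"az": 0},
    {"tx": 0,"ty": -34.5,"tz": 0,"ax": 0,"ay": 0,"az": 0},
    {"tx": 0,"ty": -34.5,"tz": 0,"ax": 0,"ay": 0,"az": 0},
    {"tx": 0,"ty": -34.5,"tz": 0,"ax": 0,"ay": 0,"az": 0},
    {"tx": 0,"ty": -34.5,"tz": 0,"ax": 0,"ay": 0,"az": 0},
    {"tx": 0,"ty": 0,"tz": 0,"ax": 0,"ay": 0,"az": 0},
    {"tx": 0,"ty": 0,"tz": 0,"ax": 0,"ay": 0,"az": 0},
    {"tx": 0,"ty": 0,"tz": 0,"ax": 0,"ay": 0,"az": 0}
  ]
}}

```text
t: 12.25
position: [0.5569, -0.2541, 0.2315]
tcp_rot: [-180.0, 0.0, 25.9]
wrist_force: [0.7, 0.1, -0.5]
gripper_width: 0.0007
grasp_force: 0.0
```

```bash
python3 look.py 4 | grep -v "sc.*[12]\.[0-9]* "
```

```text
12.25 [ 0.55692103 -0.25412994  0.23154331] [-1.79962751e+02  1.55439191e-02  2.59270154e+01] [ 0.6644756   0.13714589 -0.49715738] 0.0006952092230563839
wrist red [199.3  57. ] [ 180   37   41   40 1262] [ 0.6275 -0.1017  0.118 ]
wrist red [158.1 160.8] [140 146  37  32 905] [ 0.5241 -0.0955  0.118 ]
wrist red [202.1 286.3] [186 270  31  33 750] [ 0.4106 -0.1785  0.118 ]
wrist green [317.8 201.5] [303 187  31  30 709] [ 0.554  -0.2506  0.118 ]
wrist green [470.8 301.8] [459 292  27  17 279] [ 0.5227 -0.4551  0.118 ]
wrist blue [297.1 218.5] [289 203  17  30 263] [ 0.5285 -0.2395  0.118 ]
side red [388.4  88.4] [386  82   6  13  49] [ 0.3988 -1.003   0.118 ]
side red [373.3 186.6] [367 182  13  12 106] [ 0.4127 -0.1857  0.118 ]
side red [293.9 192.5] [288 187  13  14 118] [ 0.628  -0.1088  0.118 ]
side red [330.9 202.7] [326 199  11   9  81] [ 0.5197 -0.0844  0.118 ]
side red [262.3 212.7] [258 206   9  16 100] [ 0.6862 -0.0046  0.118 ]
side yellow [279.  321.3] [271 314  17  17 200] [0.5563 0.2998 0.118 ]
side green [348.8 139.9] [345 137   8   8  47] [ 0.5163 -0.455   0.118 ]
side green [352.1 153.8] [348 150  10  10  62] [ 0.4939 -0.3605  0.118 ]
side green [327.7 167.7] [323 164  11  10  71] [ 0.5577 -0.2581  0.118 ]
side blue [347.6 200.8] [341 199  13   5  58] [ 0.4766 -0.1025  0.118 ]
side blue [315.8 246.2] [309 240  15  15 166] [0.5274 0.088  0.118 ]
side blue [236.2 381. ] [224 367  25  29 585] [0.5941 0.4223 0.118 ]
scene red [338.2 187.3] [334 184   9  10  57] [ 0.6273 -0.102   0.118 ]
scene red [315. 203.] [310 200  11   8  59] [ 0.5129 -0.0979  0.118 ]
scene red [316.5 227.9] [312 223  10  12  87] [ 0.4112 -0.1773  0.118 ]
scene blue [209.9 150. ] [205 148  11   6  42] [0.5989 0.429  0.118 ]
scene blue [267.9 183.2] [263 180  10  10  52] [0.5274 0.0947 0.118 ]
scene blue [353.3 255.8] [349 252   9   9  30] [ 0.363  -0.3241  0.118 ]
```

View pics/wrist4.png

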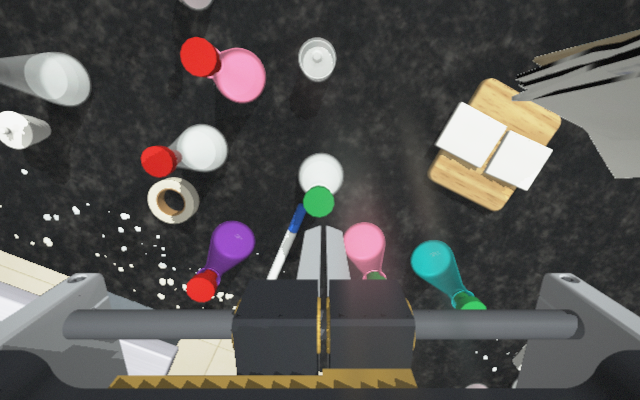

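The wrist view shows the green stopper (clear flask, 318,201) about 3 px left of the tip line. The pink flask's tinted neck beside it at (370,270) is clear of the fingers. Shifting (-1.5,+3) mm and descending.

Call:
{"name": "drive_tool", "arguments": {
  "moves": [
    {"tx": -1.5,"ty": 3,"tz": -14,"ax": 0,"ay": 0,"az": 0},
    {"tx": 0,"ty": 0,"tz": -18,"ax": 0,"ay": 0,"az": 0},
    {"tx": 0,"ty": 0,"tz": -18,"ax": 0,"ay": 0,"az": 0},
    {"tx": 0,"ty": 0,"tz": -16,"ax": 0,"ay": 0,"az": 0},
    {"tx": 0,"ty": 0,"tz": -8,"ax": 0,"ay": 0,"az": 0},
    {"tx": 0,"ty": 0,"tz": -2,"ax": 0,"ay": 0,"az": 0},
    {"tx": 0,"ty": 0,"tz": 0,"ax": 0,"ay": 0,"az": 0},
    {"tx": 0,"ty": 0,"tz": 0,"ax": 0,"ay": 0,"az": 0}
  ]
}}

```text
t: 13.2
position: [0.5557, -0.2521, 0.1568]
tcp_rot: [179.9, -0.0, 25.9]
wrist_force: [-0.2, -0.3, 0.5]
gripper_width: 0.0006
grasp_force: 0.0
```

Call:
{"name": "drive_tool", "arguments": {
  "moves": [
    {"tx": 0,"ty": 0,"tz": -1.5,"ax": 0,"ay": 0,"az": 0},
    {"tx": 0,"ty": 0,"tz": -1.5,"ax": 0,"ay": 0,"az": 0},
    {"tx": 0,"ty": 0,"tz": -1.5,"ax": 0,"ay": 0,"az": 0},
    {"tx": 0,"ty": 0,"tz": -1.5,"ax": 0,"ay": 0,"az": 0},
    {"tx": 0,"ty": 0,"tz": 0,"ax": 0,"ay": 0,"az": 0}
  ]
}}

```text
t: 13.7
position: [0.5555, -0.252, 0.1499]
tcp_rot: [180.0, -0.0, 25.9]
wrist_force: [0.2, -0.6, 0.7]
gripper_width: 0.0006
grasp_force: 0.4
```

Call:
{"name": "drive_tool", "arguments": {
  "moves": [
    {"tx": 0,"ty": 0,"tz": -1.5,"ax": 0,"ay": 0,"az": 0},
    {"tx": 0,"ty": 0,"tz": -1.5,"ax": 0,"ay": 0,"az": 0},
    {"tx": 0,"ty": 0,"tz": -1.3,"ax": 0,"ay": 0,"az": 0},
    {"tx": 0,"ty": 0,"tz": -1,"ax": 0,"ay": 0,"az": 0},
    {"tx": 0,"ty": 0,"tz": 0,"ax": 0,"ay": 0,"az": 0}
  ]
}}

```text
t: 14.2
position: [0.5554, -0.252, 0.1444]
tcp_rot: [-180.0, 0.0, 25.9]
wrist_force: [0.5, -0.0, -0.1]
gripper_width: 0.0006
grasp_force: 0.6
```

Call:
{"name": "drive_tool", "arguments": {
  "moves": [
    {"tx": 0,"ty": 0,"tz": -0.7,"ax": 0,"ay": 0,"az": 0},
    {"tx": 0,"ty": 0,"tz": -0.7,"ax": 0,"ay": 0,"az": 0},
    {"tx": 0,"ty": 0,"tz": 0,"ax": 0,"ay": 0,"az": 0}
  ]
}}

```text
t: 14.5
position: [0.5554, -0.252, 0.1431]
tcp_rot: [-180.0, 0.0, 25.9]
wrist_force: [0.9, 0.8, 2.4]
gripper_width: 0.0003
grasp_force: 0.9
```

Call:
{"name": "drive_tool", "arguments": {
  "moves": [
    {"tx": 0,"ty": 0,"tz": -0.5,"ax": 0,"ay": 0,"az": 0},
    {"tx": 0,"ty": 0,"tz": -0.4,"ax": 0,"ay": 0,"az": 0},
    {"tx": 0,"ty": 0,"tz": 0,"ax": 0,"ay": 0,"az": 0}
  ]
}}

```text
t: 14.8
position: [0.5554, -0.252, 0.1423]
tcp_rot: [-180.0, 0.0, 25.9]
wrist_force: [0.1, -1.0, 2.6]
gripper_width: 0.0007
grasp_force: 1.1
```

Call:
{"name": "drive_tool", "arguments": {
  "moves": [
    {"tx": 0,"ty": 0,"tz": -0.3,"ax": 0,"ay": 0,"az": 0},
    {"tx": 0,"ty": 0,"tz": 0,"ax": 0,"ay": 0,"az": 0}
  ]
}}

```text
t: 15.0
position: [0.5555, -0.2521, 0.1422]
tcp_rot: [180.0, -0.0, 25.9]
wrist_force: [0.5, -0.8, 4.1]
gripper_width: 0.0003
grasp_force: 2.1
```

Green is home, with the same stall and force rise. Lifting clear and taking a last look.

Call:
{"name": "drive_tool", "arguments": {
  "moves": [
    {"tx": 0,"ty": 0,"tz": 4,"ax": 0,"ay": 0,"az": 0},
    {"tx": 0,"ty": 0,"tz": 10,"ax": 0,"ay": 0,"az": 0},
    {"tx": 0,"ty": 0,"tz": 18,"ax": 0,"ay": 0,"az": 0},
    {"tx": 0,"ty": 0,"tz": 20,"ax": 0,"ay": 0,"az": 0},
    {"tx": 0,"ty": 0,"tz": 20,"ax": 0,"ay": 0,"az": 0},
    {"tx": 0,"ty": 0,"tz": 18,"ax": 0,"ay": 0,"az": 0},
    {"tx": 0,"ty": 0,"tz": 0,"ax": 0,"ay": 0,"az": 0},
    {"tx": 0,"ty": 0,"tz": 0,"ax": 0,"ay": 0,"az": 0},
    {"tx": 0,"ty": 0,"tz": 0,"ax": 0,"ay": 0,"az": 0}
  ]
}}

```text
t: 15.9
position: [0.5551, -0.2518, 0.2309]
tcp_rot: [-179.9, 0.1, 25.9]
wrist_force: [-0.4, 0.0, -0.2]
gripper_width: 0.0005
grasp_force: 0.0
```

```bash
python3 look.py 5 | grep -E "^[0-9]|side"; python3 -c "
import cv2;im=cv2.imread('pics/side5.png')[130:370,230:410];cv2.imwrite('pics/crop5.png',cv2.resize(im,(450,600),interpolation=cv2.INTER_CUBIC))"
```

```text
15.9 [ 0.55506979 -0.25181024  0.23088175] [-1.79916111e+02  5.98873433e-02  2.58886116e+01] [-0.41563313  0.00939887 -0.23326132] 0.00047860952645828323
side red [388.5  88.5] [386  82   6  13  47] [ 0.3983 -1.0018  0.118 ]
side red [373.3 186.7] [367 182  13  12 107] [ 0.4127 -0.1852  0.118 ]
side red [293.9 192.5] [288 187  13  14 117] [ 0.628  -0.1088  0.118 ]
side red [330.9 202.7] [326 199  11   9  81] [ 0.5197 -0.0844  0.118 ]
side red [262.3 212.7] [258 206   9  16 100] [ 0.6862 -0.0046  0.118 ]
side yellow [279.1 321.3] [271 314  17  17 201] [0.5562 0.2998 0.118 ]
side green [348.8 139.9] [345 137   8   8  48] [ 0.5163 -0.455   0.118 ]
side green [352.1 153.8] [348 150  10  10  61] [ 0.4939 -0.3605  0.118 ]
side green [327.4 170. ] [323 167  10   8  63] [ 0.5564 -0.2448  0.118 ]
side blue [347.6 200.8] [341 199  13   5  58] [ 0.4766 -0.1025  0.118 ]
side blue [315.8 246.2] [309 240  15  15 167] [0.5274 0.088  0.118 ]
side blue [236.2 381. ] [224 367  25  29 584] [0.5941 0.4223 0.118 ]
```

View pics/crop5.png

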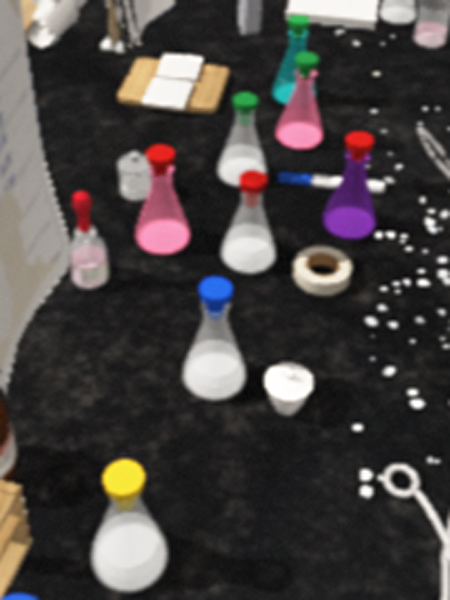

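The red, yellow and green stoppers are down (crop 253,182; 124,480; 245,101). Blue and everything else look unmoved.

```bash
python3 -c "
from workcell import env
print(env.close_job())"
```

```text
the job is handed in; nothing more can be done
None
```

The red, yellow and green stoppers were tapped home in that order, at no more than about 6.5 N in the readings; the blue flask was not touched, nothing else appears to have moved, and the job is handed in (no verdict was returned).

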